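# Hold a finished knife over the bench demagnetiser

### The job

Start the bench demagnetiser by pushing its sprung plunger all the way in, and only then lift the big knife off its wooden rest, carry it clear over the things on the bench and stop with its blade hovering about 1 cm above the demagnetiser's steel plate: blade flat, centred on the plate, lengthwise along it (point either way). The polished knife must never touch the demagnetiser, and all the other things stay where they are. Finish while still holding the knife there, steady in the gripper and carried by nothing else.

Things in the scene. Friction and masses are not known exactly. Their poses are not given: they have to be found in the camera images.
- demag: Bench demagnetiser, fixed to the bench: a grey box 130 (x) x 130 (y) x 60 mm high. Origin at the centre of its underside, z up. On its top lie, side by side, the steel plate (towards its +x side) and the round plunger (towards its -x side); its -x side faces roughly to the robot. It may stand left or right on the bench.
- plate_centre (a point): Centre of the top face of the demagnetiser's steel plate, which is 40 (x) x 80 (y) mm and stands 15 mm proud of the box, so its top is 75 mm above the bench. Axes as demag: the plate's length runs along y. A thin dark groove runs down its middle lengthwise.
- plunger_top (a point): Centre of the top of the plunger: a round black button of 24 mm diameter standing upright 28 mm above the box top (88 mm above the bench) in a dark collar of 40 mm diameter and 12 mm height; 62 mm from the plate's centre line, level with the plate's middle. It moves down as it is pressed.
- plunger (a joint): Travel of the plunger in m: 0 released, 0.012 fully in (its top then 4 mm above the collar). Pushed straight down against a spring, about 2.4 N at first, 8 N fully in; it springs back when let go. Keeping it fully in (11 mm or more) for half a second starts the machine.
- knife: Big fixed-blade knife, 236 mm, about 0.2 kg, lying flat on the rest. Origin: middle of the handle's underside; x to the point, y to the blade's back, z up. Dark wood handle, straight-sided: x -60 to 56, 30 wide, 24 mm thick; dark steel bolster x 56 to 66, 31 wide; steel blade x 66 to 176 (longer than the plate), 30 wide, 4 thick, its underside 10 mm above the handle's. Balances near x = 35 mm.
- knife_grip (a point): A good place to grip the handle across its 30 mm width from above, between the rest's two bars: 20 mm from the handle's middle towards the blade, at half the handle's thickness (12 mm above its underside). Axes as knife.
- blade_centre (a point): Centre of the underside of the blade: 120 mm from the knife's origin along x and 10 mm above the underside of the handle. Axes as knife.
- rest: Wooden knife rest, fixed to the bench: base board 70 (x) x 150 (y) x 10 mm with two cross bars 60 (x) x 12 (y) mm at y = -40 and +52 mm, their tops 30 mm above the bench. Origin under the base, z up. The knife lies across the bars, its point to +y of the rest; 80 mm are free between the bars.
- green_block: Green bar 200 (x) x 50 (y) x 60 mm high, loose, standing between the knife and the demagnetiser, its length running away from the robot. Origin at the centre of its underside. Leave it.
- bottle: Clear bottle with a blue cap, 66 mm diameter, 200 mm high, upright at the back of the bench. Origin at the centre of its underside. Leave it.
- glue_jar: White glue jar with a blue cap, 56 mm diameter, 55 mm high, nearer the robot than the green bar. Origin at the centre of its underside. Leave it.
- caliper: Steel caliper lying flat, 220 x 55 mm, up to 14 mm high, towards the back of the bench. Origin under its beam's middle. Leave it.
- penknife: Small folding knife with a white handle of 95 mm, open, 172 mm long in all, 14 mm thick, lying on the bench towards the back. Not the knife to be handled. Origin under its handle's middle. Leave it.
- file: File with a light wood handle, 200 mm long, 24 mm high, lying on the bench to the robot's right, near it. Origin near its middle, underneath. Leave it.
- handle_blank: Dark wooden block 130 x 40 x 30 mm lying on the bench. Origin at the centre of its underside. Leave it.
Mind the look-alikes: they are no part of the job. What is shaped like the green_block but pink is not meant.

How it is judged:
On the way, in this order (a step that is already met when the one before it is completed fails the run):
1. the plunger is pushed all the way in (11 of its 12 mm or more) (value of joint plunger above 0.0108 m), for 0.2 s.
2. after that the knife is lifted clear of its rest (height (world z) of knife above 0.07 m), for 0.1 s.
At the end, for the whole second after the job is handed in: Knife held by the fingers, still; blade underside 3 to 20 mm above the plate, its centre within 12 mm across and 15 mm along the plate of the plate's centre; lengthwise within 0.15 rad, level within 0.12 rad; touching neither demagnetiser, rest nor any bystander (x of blade_centre in the frame of plate_centre between -0.012 and 0.012 m and y of blade_centre in the frame of plate_centre between -0.015 and 0.015 m and z of blade_centre in the frame of plate_centre between 0.003 and 0.02 m and angle between the x axis of knife and the y axis of demag, either way round below 0.15 rad and angle between knife's own z axis and vertical below 0.12 rad and contact force between knife and the fingers above 2 N and linear speed of knife below 0.02 m/s and contact force between knife and demag below 0.1 N and contact force between knife and rest below 0.1 N and contact force between knife and green_block below 0.1 N and contact force between knife and bottle below 0.1 N and contact force between knife and glue_jar below 0.1 N and contact force between knife and caliper below 0.1 N and contact force between knife and penknife below 0.1 N and contact force between knife and file below 0.1 N and contact force between knife and handle_blank below 0.1 N); the arm keeps its last pose, push and grip.
It fails at once if the knife touches the demagnetiser (contact force between knife and demag above 0.5 N).
It fails at once if a bystander is moved more than 3 cm or knocked over (distance of any of green_block, bottle, glue_jar, caliper, penknife, file, handle_blank from where it was at the start of the episode above 0.03 m or angle between any of bottle, glue_jar's own z axis and vertical above 0.5 rad).
It also fails if it takes over 59 s, if anything falls off the work surface, if the arm or the gripper's body presses on something with over 40 N, if the wrist force passes 120 N, or if a joint passes its speed limit or range.

### The arm

A 7-joint arm with a two-finger parallel gripper is mounted at the origin on the work surface. World frame = base frame: x ahead of the robot, y to its left, z up, the work surface at z = 0. Lengths are in m, angles in rad, forces in N, time in s.
With the tool pointing down it reaches from about 0.4 to 0.85 m from the base axis. Payload 10.4 kg.
Tool frame: the origin (TCP) lies midway between the tips of the shut fingers; the grasp point (between the pads) lies 19 mm behind it; z points along the fingers, x is the direction in which the jaws open and shut, and the axes are right-handed (so a half turn about z gives the same grasp; the last joint's range is limited). The gripper opens to 85 mm and grips with 20 to 120 N. Pads are 22 mm wide; open, the fingers measure 114 mm over their backs; the gripper's body (76 mm by 85 mm) begins 54 mm behind the grasp point. The pads swing forward as they close: fully open they stand 13 mm farther back than shut.
Start: joints at [-1.242, 0.332, -0.065, 1.46, 0.022, 1.35, -0.088], TCP at [0.215, 0.587, 0.231] pointing down, gripper open.
Joint ranges: [-2.6, 2.6], [-0.5, 2.12], [-1.47, 1.34], [0.16, 2.42], [-1.27, 4.41], [0.06, 2.06], [-2.6, 2.6]. Speed limits (rad/s): [2.22, 2.22, 2.79, 2.79, 3.14, 3.14, 3.14].

### API

Orientations are given as [roll, pitch, yaw] about the fixed x, y, z axes, in that order (R = Rz(yaw) Ry(pitch) Rx(roll)).
In Python, from rig import env gives the robot as it stands.
- The arm moves only by the tool move_arm, never from a script. Its argument "steps" is a list of rows, each an object of numbers: "fingers": the opening in per cent of the stroke, from 0 (shut) to 100 (fully open); "tx", "ty", "tz": the shift along the tool's x, y, z in units of 0.8 m (1.0 is 0.8 m); "turn": the turn about the tool's z in units of 2 rad (1.0 is 2 rad). A call has 1 to 8 rows; each row shifts and turns the pose as measured when the row begins, along the tool's axes as they then stand; what a row does not reach is not made up. A row lasts 1/8 s, in which the tool goes at most 62.5 mm and 10.7 degrees, less where a joint would pass 70% of its speed; a pose out of reach is approached as far as the arm can. A call with a number of a shift or a turn outside -1 to 1 is refused whole. A call with a gripper value outside its range is refused whole. The fingers move at their own pace and stop on an object; "squeeze" is the grip in N (left out, the last holds). Time passes only in rows, so rows that do not move let the fingers close. It gives the time, the measured TCP pose, the force and the opening at its end, in the units of the state.
- env.observe(): the state, without advancing time (a new reading comes with each control period).
- env.grab_frame(name): name is "side" or "top" or "wrist"; returns a dict with "frame" (420x560x3 uint8, red, green, blue), "intrinsics" (3x3 intrinsics, pixels), "dist_coeffs" ([k1, k2, p1, p2, k3] as OpenCV has them; the pictures are not rectified), "extrinsics" (4x4, takes a point from camera to world coordinates); the wrist camera has in their place "T_tool_cam" (4x4, takes a point from camera to tool coordinates, whose origin is the TCP and whose axes are the tool frame's). Camera axes: x right, y down, z forward; pixel columns grow to the right and rows downward; lengths in m; the calibration is good to about 2 mm. A picture is of the moment at which its call begins: read the wrist's pose just before it. There is no depth.
- env.close_job(): hands the job in, once; it reports no verdict.
Trained networks look in a picture, given as the dict that the camera call returned (one of the last four; its "shot" number tells which), for a name from the list of things; names that differ only in an ending like _2 or _b are one class to them, and where a whole thing is asked for, a point or a joint stands for the part that bears it (a point fixed in the world has none). Each returns a list of dicts, best first, with "confidence" (0 to 1); they miss things now and then, are a little off and sometimes report something else, mostly with a low value. They report only what shows in the picture. A call takes as long as a camera call. They do not tell look-alikes from the thing itself.
- env.outline_of(label, picture): "region" (420x560 bool, what is visible of it) and "point" ([column, row] in pixels, amid what is visible of it).
The state is a dict: "clock": time; "joint_pos": joint angles; "joint_velocities": joint speeds; "joint_efforts": joint torques, N m; "position": TCP position; "tool_rot": TCP orientation; "wrist_force": force on the tool from outside, world axes, zero at the start; "wrist_torque": the same for the moment, N m; "finger_gap": opening from 0.0 (shut) to 1.0 (fully open).
Only numpy, scipy, OpenCV 4.12 (cv2) and the standard library are available. Lean on these libraries where they do the work, as an engineer would, in place of code of your own. Each camera call takes 0.05 s, during which the arm holds its last target. There are 200 camera calls.

## Working session

There is one attempt and no reset: what is moved stays moved. The work goes in short steps, Python scripts to look and compute and a tool call to move; the robot and the scene stay as the last step left them, time stands still between calls to the robot, and variables do not carry over. Pictures are saved under pics/ and viewed, about 8 in all and at most 12, crops included, and the job is handed in when it is done.

Besides the shell and the picture viewer there is one more tool, called after "Call:" as a command line: name --argument value ..., lists and objects as JSON in quotes. move_arm: Moves the arm, as the interface text tells. Its arguments: {"type":"object","properties":{"steps":{"type":"array","items":{"type":"object","properties":{"fingers":{"type":"number"},"tx":{"type":"number","minimum":-1,"maximum":1},"ty":{"type":"number","minimum":-1,"maximum":1},"tz":{"type":"number","minimum":-1,"maximum":1},"turn":{"type":"number","minimum":-1,"maximum":1}}}},"squeeze":{"type":"number"}},"required":["steps"]}

```bash
mkdir -p pics; ls
python3 - <<'E'
from rig import env
import cv2,numpy as np
s=env.observe(); print({k:np.round(v,3) for k,v in s.items()})
fs=[]
for n in("top","side"):
    p=env.grab_frame(n); fs.append(p["frame"])
    print(n,np.round(p["intrinsics"],1).tolist(),p["dist_coeffs"],np.round(p["extrinsics"],3).tolist())
    for l in("demag","knife","plunger","plate_centre","rest","green_block"):
        print(l,[(np.round(o["point"]).tolist(),round(float(o["confidence"]),2),int(o["region"].sum())) for o in env.outline_of(l,p)[:3]])
    cv2.imwrite(f"pics/{n}.png",cv2.cvtColor(p["frame"],cv2.COLOR_RGB2BGR))
E
```

```text
pics
{'clock': np.float64(0.0), 'joint_pos': array([-1.242,  0.333, -0.065,  1.461,  0.022,  1.35 , -0.088]), 'joint_velocities': array([ 0.001, -0.002,  0.001,  0.   , -0.001, -0.002, -0.002]), 'joint_efforts': array([-1.0000e-03, -6.2547e+01,  4.8000e-02, -3.9158e+01,  1.6000e-02,
        1.0000e-02, -0.0000e+00]), 'position': array([0.215, 0.586, 0.23 ]), 'tool_rot': array([3.142e+00, 1.000e-03, 1.219e+00]), 'wrist_force': array([ 0.515, -0.832, -0.309]), 'wrist_torque': array([ 0.049, -0.016,  0.001]), 'finger_gap': np.float64(0.998)}
top [[492.6, 0.0, 280.8], [0.0, 492.6, 201.7], [0.0, 0.0, 1.0]] [0.01273388 0.         0.         0.         0.        ] [[-0.022, -0.989, 0.147, 0.317], [-1.0, 0.021, -0.008, 0.095], [0.005, -0.147, -0.989, 1.549], [0.0, 0.0, 0.0, 1.0]]
demag [([406.0, 214.0], 0.6, 1928), ([304.0, 195.0], 0.59, 1132)]
knife [([203.0, 223.0], 0.93, 719)]
plunger []
plate_centre [([403.0, 210.0], 0.93, 1988)]
rest [([217.0, 228.0], 0.82, 683)]
green_block [([307.0, 194.0], 0.89, 1095), ([142.0, 165.0], 0.77, 1104)]
side [[380.8, 0.0, 274.8], [0.0, 380.8, 209.6], [0.0, 0.0, 1.0]] [0.02935906 0.         0.         0.         0.        ] [[0.968, -0.165, 0.188, 0.353], [-0.25, -0.642, 0.725, -0.687], [0.001, -0.749, -0.663, 0.807], [0.0, 0.0, 0.0, 1.0]]
demag [([294.0, 355.0], 0.79, 4250)]
knife [([236.0, 181.0], 0.97, 391), ([392.0, 343.0], 0.22, 1066)]
plunger []
plate_centre [([292.0, 358.0], 0.87, 4202)]
rest [([241.0, 200.0], 0.69, 445), ([235.0, 182.0], 0.68, 332)]
green_block [([276.0, 144.0], 0.72, 704), ([290.0, 250.0], 0.68, 1894)]
```

View pics/top.png

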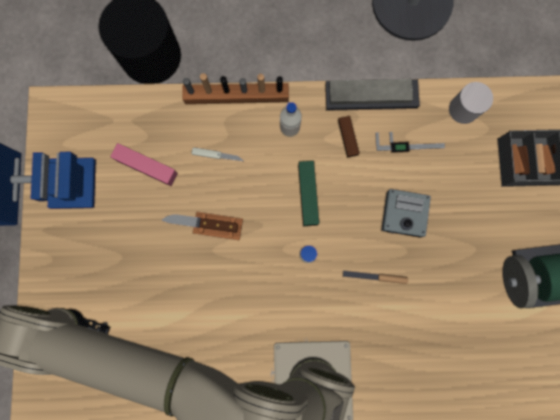

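View pics/side.png

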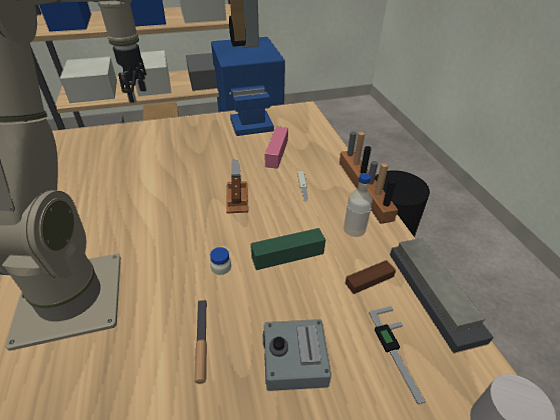

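Top: the knife is at (203,223) on the rest, its point to the left (+y). The demag is at (406,213), with the plunger near (407,223) and the plate near (409,203). The green bar is at (308,193) and the pink look-alike at (143,165). The small white-handled knife at (215,155) is the penknife, so it isn't the one meant. Next I'll enlarge and triangulate.

```bash
cat > h.py <<'E'
import numpy as np,cv2
from scipy.spatial.transform import Rotation as R
def cam(p,s=None):
    if "extrinsics" in p: return np.array(p["extrinsics"])
    T=np.eye(4);T[:3,:3]=R.from_euler("xyz",s["tool_rot"]).as_matrix();T[:3,3]=s["position"]
    return T@np.array(p["T_tool_cam"])
def ray(p,px,T):
    q=cv2.undistortPoints(np.array(px,float).reshape(-1,1,2),np.array(p["intrinsics"]),np.array(p["dist_coeffs"])).reshape(-1,2)
    d=np.c_[q,np.ones(len(q))]@T[:3,:3].T
    return T[:3,3],d/np.linalg.norm(d,axis=1)[:,None]
def at(p,px,z,T):
    c,d=ray(p,px,T); return c+d*((z-c[2])/d[:,2])[:,None]
def tri(rs):
    A=[];b=[]
    for c,d in rs:
        P=np.eye(3)-np.outer(d,d);A.append(P);b.append(P@c)
    return np.linalg.lstsq(np.vstack(A),np.hstack(b),rcond=None)[0]
def proj(p,X,T):
    Ti=np.linalg.inv(T); r,_=cv2.Rodrigues(Ti[:3,:3])
    return cv2.projectPoints(np.array(X,float).reshape(-1,1,3),r,Ti[:3,3],np.array(p["intrinsics"]),np.array(p["dist_coeffs"]))[0].reshape(-1,2)
E
python3 - <<'E'
from rig import env
from h import *
t=env.grab_frame("top");s=env.grab_frame("side")
T=cam(t);S=cam(s)
print("plunger",at(t,[407,223],.088,T),at(s,[279,342],.088,S))
def obb(l,z,i=0):
    o=env.outline_of(l,t)[i]; c=np.argwhere(o["region"])[:,::-1].astype(np.float32)
    w=at(t,c,z,T)[:,:2].astype(np.float32); r=cv2.minAreaRect(w);print(l,np.round(r[0],3),np.round(r[1],3),round(r[2],1))
for l,z in(("demag",.06),("knife",.05),("rest",.02),("green_block",.06),("bottle",.1),("glue_jar",.055),("file",.01),("penknife",.01)): 
    try: obb(l,z)
    except Exception as e: print(l,e)
a=cv2.resize(t["frame"][180:245,370:440],(420,390),interpolation=cv2.INTER_CUBIC)
b=cv2.resize(t["frame"][180:245,155:255],(600,390),interpolation=cv2.INTER_CUBIC)[:,:380]
cv2.imwrite("pics/c1.png",cv2.cvtColor(np.hstack([a,b]),cv2.COLOR_RGB2BGR))
E
```

```text
plunger [[ 0.46153989 -0.29143284  0.088     ]] [[ 0.46328798 -0.29743047  0.088     ]]
demag [ 0.496 -0.295] [0.138 0.135] 79.0
knife [0.481 0.331] [0.228 0.032] 80.0
rest [0.474 0.281] [0.147 0.07 ] 80.0
green_block [0.664 0.503] [0.215 0.058] 63.8
bottle [0.786 0.049] [0.061 0.101] 88.4
glue_jar [0.379 0.006] [0.051 0.051] 88.7
file [ 0.305 -0.203] [0.199 0.028] 83.1
penknife [0.702 0.283] [0.164 0.026] 77.8
```

View pics/c1.png

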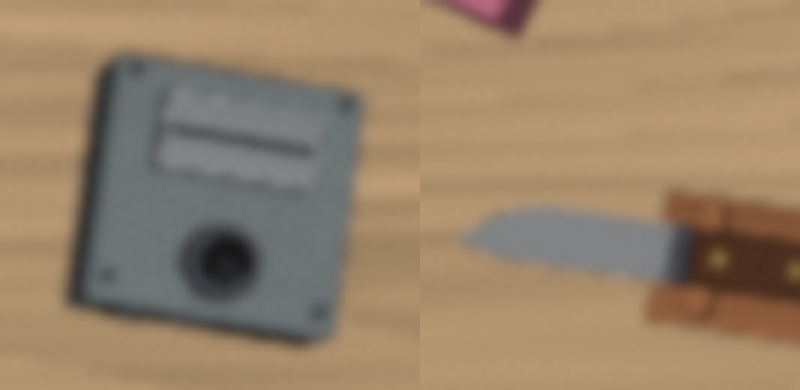

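The crops settle it. The plunger is at px ≈(406.7,222.5), and the groove runs from (397.5,201.3) to (422.2,205.3). The knife's point is to +y, at about 80° yaw, nearly parallel to the plate. I'll turn the tool first, then look with the wrist camera over the knife on the way.

Call:
move_arm --steps '[{"turn": 0.0875,"fingers": 100},{"turn": 0.0875},{"turn": 0.0875},{"turn": 0.0875},{"turn": 0.0875},{"turn": 0.0875},{"turn": 0.0875},{"turn": 0.0875}]'

```text
invalid input at $.steps[0]: expected keys fingers, tx, ty, tz, turn
```

Call:
move_arm --steps '[{"tx": 0.06,"ty": 0.06,"tz": -0.01},{"tx": 0.06,"ty": 0.06,"tz": -0.01},{"tx": 0.06,"ty": 0.06,"tz": -0.01},{"tx": 0.05,"ty": 0.06,"tz": -0.01},{},{}]'

```text
invalid input at $.steps[0]: expected keys fingers, tx, ty, tz, turn
```

Call:
move_arm --steps '[{"tx": 0,"ty": 0,"tz": 0,"turn": 0.0875,"fingers": 100},{"tx": 0,"ty": 0,"tz": 0,"turn": 0.0875,"fingers": 100},{"tx": 0,"ty": 0,"tz": 0,"turn": 0.0875,"fingers": 100},{"tx": 0,"ty": 0,"tz": 0,"turn": 0.0875,"fingers": 100},{"tx": 0,"ty": 0,"tz": 0,"turn": 0.0875,"fingers": 100},{"tx": 0,"ty": 0,"tz": 0,"turn": 0.0875,"fingers": 100},{"tx": 0,"ty": 0,"tz": 0,"turn": 0.0875,"fingers": 100},{"tx": 0,"ty": 0,"tz": 0,"turn": 0.0875,"fingers": 100}]'

```text
clock: 2.2
position: [0.2154, 0.5867, 0.2314]
tool_rot: [-3.141, 0.0, -0.226]
wrist_force: [0.4, -1.4, -1.5]
finger_gap: 1.001
```

Call:
move_arm --steps '[{"tx": 0.06,"ty": 0.06,"tz": -0.02,"turn": 0,"fingers": 100},{"tx": 0.06,"ty": 0.06,"tz": -0.02,"turn": 0,"fingers": 100},{"tx": 0.06,"ty": 0.06,"tz": -0.02,"turn": 0,"fingers": 100},{"tx": 0.06,"ty": 0.06,"tz": -0.02,"turn": 0,"fingers": 100},{"tx": 0,"ty": 0,"tz": 0,"turn": 0,"fingers": 100}]'

```text
clock: 2.82
position: [0.3479, 0.3741, 0.2902]
tool_rot: [-3.141, -0.0, -0.229]
wrist_force: [-0.5, 0.2, -0.1]
finger_gap: 0.999
```

```bash
cat > w.py <<'E'
from rig import env
from h import *
import sys,pickle
def shot(name,labels):
    s=env.observe();p=env.grab_frame("wrist");T=cam(p,s)
    im=cv2.cvtColor(p["frame"],cv2.COLOR_RGB2BGR)
    out={}
    for l in labels:
        r=env.outline_of(l,p); out[l]=r
        for o in r[:2]: print(l,np.round(o["point"]).tolist(),round(float(o["confidence"]),2),int(o["region"].sum()))
        if r: cv2.drawContours(im,cv2.findContours(r[0]["region"].astype(np.uint8),cv2.RETR_EXTERNAL,cv2.CHAIN_APPROX_NONE)[0],-1,(0,0,255),1)
    cv2.imwrite(f"pics/{name}.png",im)
    pickle.dump((dict(intrinsics=p["intrinsics"],dist_coeffs=p["dist_coeffs"]),T,p["frame"],out),open(name+".pkl","wb"))
if __name__=="__main__": shot(sys.argv[1],sys.argv[2:])
E
python3 w.py w1 knife rest; python3 -c "
import pickle;from h import *
p,T,f,o=pickle.load(open('w1.pkl','rb'));print(np.round(T,3),p)"
```

```text
knife [386.0, 174.0] 0.88 4210
knife [442.0, 384.0] 0.67 184
rest [366.0, 201.0] 0.61 2341
rest [386.0, 172.0] 0.53 4234
[[ 0.974 -0.216 -0.067  0.366]
 [-0.226 -0.929 -0.293  0.449]
 [ 0.001  0.3   -0.954  0.433]
 [ 0.     0.     0.     1.   ]] {'intrinsics': array([[312.29469833,   0.        , 278.03829013],
       [  0.        , 312.29469833, 206.20325913],
       [  0.        ,   0.        ,   1.        ]]), 'dist_coeffs': array([-0.05685272,  0.        ,  0.        ,  0.        ,  0.        ])}
```

View pics/w1.png

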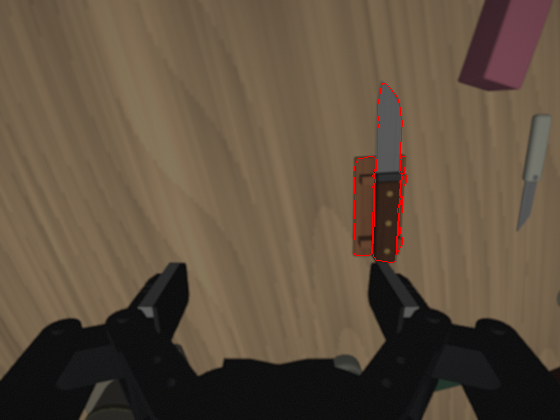

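The wrist view shows the knife from its handle end (385,262) to its tip (382,82), with a good outline. I'll take a second view from further over it.

Call:
move_arm --steps '[{"tx": 0.06,"ty": 0.03,"tz": 0.01,"turn": 0,"fingers": 100},{"tx": 0.06,"ty": 0.03,"tz": 0.01,"turn": 0,"fingers": 100},{"tx": 0.05,"ty": 0.03,"tz": 0.01,"turn": 0,"fingers": 100},{"tx": 0,"ty": 0,"tz": 0,"turn": 0,"fingers": 100}]'

```text
clock: 3.48
position: [0.4595, 0.2837, 0.2605]
tool_rot: [3.137, 0.004, -0.205]
wrist_force: [0.4, 0.8, 0.2]
finger_gap: 0.996
```

```bash
python3 w.py w2 knife rest
python3 - <<'E'
import pickle
from h import *
ends=[]
for n in("w1","w2"):
    p,T,f,o=pickle.load(open(n+'.pkl','rb'));reg=o["knife"][0]["region"]
    c=np.argwhere(reg)[:,::-1].astype(np.float32)
    w=at(p,c,.046,T)[:,:2]
    r=cv2.minAreaRect(w.astype(np.float32));print(n,T[:3,3],"rect",r)
    m=w.mean(0);u=np.linalg.svd(w-m,full_matrices=False)[2][0];u*=np.sign(u[1])
    t=(w-m)@u
    # handle part: first 95 mm from butt
    h=w[(t<t.min()+.10)];hm=h.mean(0);v=np.linalg.svd(h-hm,full_matrices=False)[2][0];v*=np.sign(v[1])
    print("len",np.ptp(t),"yaw",np.degrees(np.arctan2(u[1],u[0])),"handle yaw",np.degrees(np.arctan2(v[1],v[0])))
    q=np.array([c[t.argmin()],c[t.argmax()]]);print(q.tolist())
    b=c[t<t.min()+.004].mean(0);e=c[t.argmax()];hc=c[(t<t.min()+.1)].mean(0)
    C,d=ray(p,np.array([b,e,hc]),T);ends.append((C,d))
for i,nm in enumerate(("butt","tip","handle50")): print(nm,tri([(C,d[i]) for C,d in ends]))
E
```

```text
knife [288.0, 120.0] 0.86 5256
rest [279.0, 160.0] 0.69 3032
w1 [0.36644065 0.44865675 0.43251968] rect ((0.4831010103225708, 0.33249878883361816), (0.2345382571220398, 0.03499462828040123), 80.67389678955078)
len 0.23474112971151434 yaw 81.20742636116766 handle yaw 81.33631739447716
[[393.0, 262.0], [382.0, 83.0]]
w2 [0.47705906 0.35933716 0.40241346] rect ((0.48463737964630127, 0.33204856514930725), (0.23446767032146454, 0.03025136888027191), 80.5580062866211)
len 0.2345454702832192 yaw 81.24139883644611 handle yaw 80.76801782796458
[[292.0, 228.0], [278.0, 14.0]]
butt [0.4668069  0.22636684 0.06280205]
tip [0.4945197  0.45027689 0.04010898]
handle50 [0.47388558 0.26742704 0.04119902]
```

View pics/w2.png

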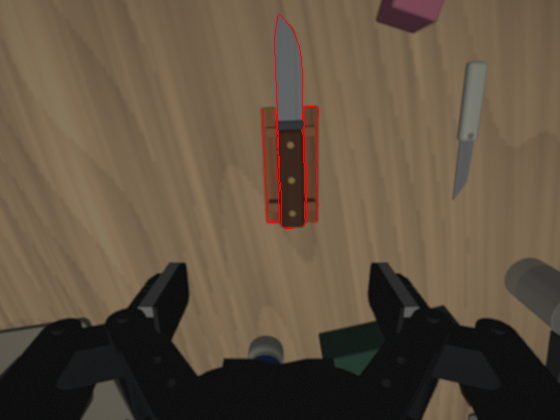

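The knife's grip point is at about (0.478,0.295) with yaw 80.9°. The triangulated heights of 0.04–0.06 fit the text's 0.03–0.054. Next is the demag.

Call:
move_arm --steps '[{"tx": 0.015,"ty": 0.07,"tz": 0,"turn": -0.023,"fingers": 0},{"tx": 0.0125,"ty": 0.07,"tz": 0,"turn": 0,"fingers": 0},{"tx": 0.0125,"ty": 0.07,"tz": 0,"turn": 0,"fingers": 0},{"tx": 0.0125,"ty": 0.07,"tz": 0,"turn": 0,"fingers": 0},{"tx": 0.0125,"ty": 0.07,"tz": 0,"turn": 0,"fingers": 0},{"tx": 0.0125,"ty": 0.07,"tz": 0,"turn": 0,"fingers": 0},{"tx": 0.0125,"ty": 0.07,"tz": 0,"turn": 0,"fingers": 0},{"tx": 0.0125,"ty": 0.07,"tz": 0,"turn": 0,"fingers": 0}]'

```text
clock: 4.62
position: [0.4731, -0.1601, 0.2631]
tool_rot: [-3.139, 0.0, -0.114]
wrist_force: [0.7, -0.2, -0.1]
finger_gap: -0.004
```

Call:
move_arm --steps '[{"tx": 0.03,"ty": 0.06,"tz": 0,"turn": 0,"fingers": 0},{"tx": 0,"ty": 0,"tz": 0,"turn": 0,"fingers": 0},{"tx": 0,"ty": 0,"tz": 0,"turn": 0,"fingers": 0}]'

```text
clock: 5.0
position: [0.4933, -0.2102, 0.263]
tool_rot: [-3.14, 0.0, -0.11]
wrist_force: [-0.4, 0.4, 0.4]
finger_gap: -0.001
```

```bash
python3 w.py w3 demag plunger_top plate_centre
```

```text
demag [300.0, 232.0] 0.73 8505
plunger_top [258.0, 252.0] 0.44 193
plate_centre [295.0, 229.0] 0.7 8659
```

View pics/w3.png

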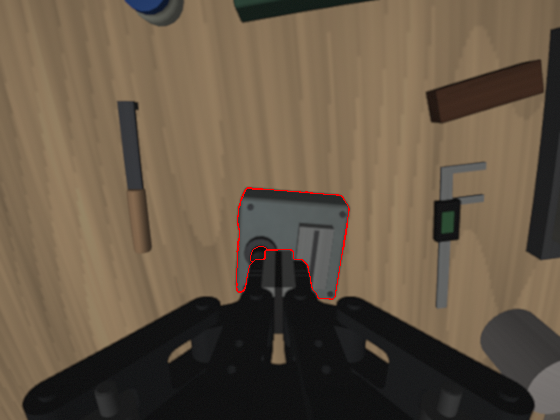

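The demag is centred at (300,232), but the shut fingers partly hide the plunger at (260,247). I'll back off about 9 cm for two clear views.

Call:
move_arm --steps '[{"tx": -0.02,"ty": -0.06,"tz": 0,"turn": 0.0,"fingers": 0},{"tx": -0.02,"ty": -0.06,"tz": 0,"turn": 0,"fingers": 0},{"tx": 0,"ty": 0,"tz": 0,"turn": 0,"fingers": 0},{"tx": 0,"ty": 0,"tz": 0,"turn": 0,"fingers": 0}]'

```text
clock: 5.7
position: [0.4708, -0.1065, 0.2642]
tool_rot: [-3.136, -0.004, -0.106]
wrist_force: [-0.4, -0.3, 0.3]
finger_gap: -0.0
```

```bash
python3 w.py w4 demag plunger_top
python3 - <<'E'
import pickle
from h import *
p,T,f,o=pickle.load(open('w4.pkl','rb'))
print(T[:3,3])
c=np.array(o["demag"][0]["point"]);x0,y0=(c-[80,75]).astype(int);print("crop origin",x0,y0)
cv2.imwrite("pics/c4.png",cv2.cvtColor(cv2.resize(f[max(y0,0):y0+120,x0:x0+160],None,fx=5,fy=5,interpolation=cv2.INTER_CUBIC),cv2.COLOR_RGB2BGR))
E
```

```text
demag [334.0, 280.0] 0.86 2392
plunger_top [333.0, 285.0] 0.39 2302
[ 0.47948661 -0.03091834  0.4069277 ]
crop origin 254 205
```

View pics/c4.png

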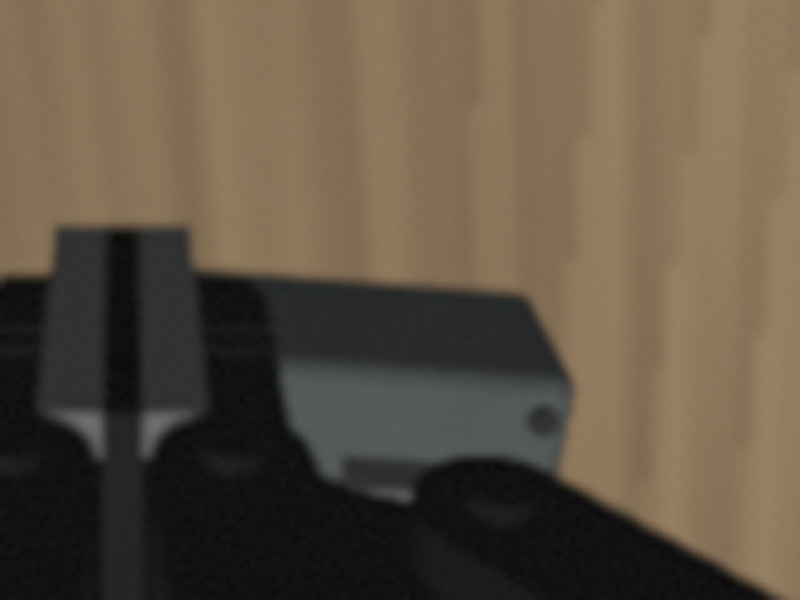

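Backing off hid it further: image-up is +y, so I need to go past it towards -y. I'll do that now and take two views.

Call:
move_arm --steps '[{"tx": 0,"ty": 0.065,"tz": 0,"turn": 0.0,"fingers": 0},{"tx": 0,"ty": 0.065,"tz": 0,"turn": 0,"fingers": 0},{"tx": 0,"ty": 0.065,"tz": 0,"turn": 0,"fingers": 0},{"tx": 0,"ty": 0.065,"tz": 0,"turn": 0,"fingers": 0},{"tx": 0,"ty": 0.03,"tz": 0,"turn": 0,"fingers": 0},{"tx": 0,"ty": 0,"tz": 0,"turn": 0,"fingers": 0}]'

```text
clock: 6.6
position: [0.4433, -0.3497, 0.2634]
tool_rot: [3.14, -0.002, -0.113]
wrist_force: [0.0, -0.2, -0.2]
finger_gap: -0.001
```

```bash
python3 w.py w5 demag plunger_top
```

```text
demag [323.0, 124.0] 0.84 14405
plunger_top [290.0, 128.0] 0.82 433
```

Call:
move_arm --steps '[{"tx": -0.05,"ty": 0.04,"tz": 0.0,"turn": 0.0,"fingers": 0},{"tx": -0.05,"ty": 0.04,"tz": 0.0,"turn": 0,"fingers": 0},{"tx": 0,"ty": 0,"tz": 0,"turn": 0,"fingers": 0}]'

```text
clock: 7.12
position: [0.3592, -0.3993, 0.2632]
tool_rot: [-3.139, -0.005, -0.1]
wrist_force: [0.1, -0.2, -0.1]
finger_gap: -0.003
```

```bash
python3 w.py w6 demag plunger_top
python3 - <<'E'
import pickle
from h import *
im=[]
for n in("w5","w6"):
    p,T,f,o=pickle.load(open(n+'.pkl','rb'))
    c=np.array(o["demag"][0]["point"]);x0,y0=np.maximum((c-[50,60]).astype(int),0);print("crop origin",x0,y0,T[:3,3])
    im.append(cv2.resize(f[y0:y0+120,x0:x0+100],(400,480),interpolation=cv2.INTER_CUBIC))
cv2.imwrite("pics/c5.png",cv2.cvtColor(np.hstack(im),cv2.COLOR_RGB2BGR))
E
```

```text
demag [394.0, 73.0] 0.72 16164
plunger_top [373.0, 70.0] 0.69 622
crop origin 273 64 [ 0.45280894 -0.27326161  0.40556359]
crop origin 344 13 [ 0.36730213 -0.32325959  0.40563471]
```

View pics/c5.png

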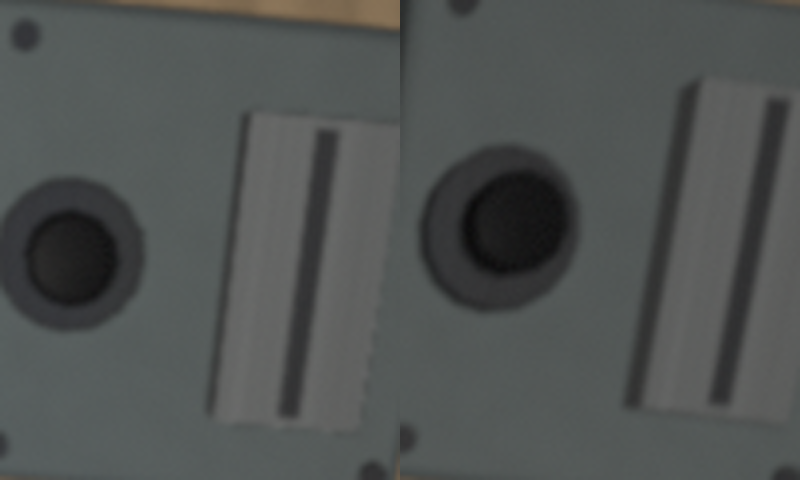

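Both views show the plunger and plate clearly:
- **w5:** plunger (291,128), groove from (354.8,96.8) to (345.5,168).
- **w6:** plunger (373.2,68.8), groove from (438.8,38) to (424,113.8).

Run:
```python
import pickle
from h import *
A={"w5":[[291,128],[354.75,96.75],[345.5,168]],"w6":[[373.25,68.75],[438.75,38],[424,113.75]]}
R_=[]
for n in A:
    p,T,f,o=pickle.load(open(n+'.pkl','rb'));R_.append(ray(p,A[n],T))
    print(n,"plunger@.088",at(p,A[n][:1],.088,T).round(4),"groove@.075",at(p,A[n][1:],.075,T).round(4).tolist())
X=[tri([(c,d[i]) for c,d in R_]) for i in range(3)]
print(np.round(X,4)); 
g=X[1]-X[2];m=(X[1]+X[2])/2;print("yaw y axis",np.degrees(np.arctan2(g[1],g[0])),"len",np.linalg.norm(g),"mid",m,"dist",np.linalg.norm(m[:2]-X[0][:2]))
```

```text
w5 plunger@.088 [[ 0.4645 -0.2942  0.088 ]] groove@.075 [[0.5322, -0.2713, 0.075], [0.519, -0.3432, 0.075]]
w6 plunger@.088 [[ 0.4633 -0.2952  0.088 ]] groove@.075 [[0.533, -0.2705, 0.075], [0.5194, -0.3421, 0.075]]
[[ 0.4648 -0.2946  0.0829]
 [ 0.5312 -0.2712  0.0787]
 [ 0.5181 -0.3422  0.0783]]
yaw y axis 79.53401914002792 len 0.07216568670225934 mid [ 0.52468976 -0.30669269  0.07846145] dist 0.061134058013185506
```

Plunger at (0.464,-0.295) and plate centre at (0.525,-0.307), 61 mm apart against the stated 62. The plate's yaw is 79.5°, and the heights are within 5 mm of the text. Going to press.

Call:
move_arm --steps '[{"tx": 0.04,"ty": -0.048,"tz": 0.0,"turn": 0.0,"fingers": 0},{"tx": 0.04,"ty": -0.048,"tz": 0.03,"turn": 0,"fingers": 0},{"tx": 0.037,"ty": -0.047,"tz": 0.05,"turn": 0,"fingers": 0},{"tx": 0,"ty": 0,"tz": 0.05,"turn": 0,"fingers": 0},{"tx": 0,"ty": 0,"tz": 0.03,"turn": 0,"fingers": 0},{"tx": 0,"ty": 0,"tz": 0,"turn": 0,"fingers": 0}]'

```text
clock: 8.02
position: [0.4782, -0.2789, 0.1324]
tool_rot: [-3.139, -0.005, -0.076]
wrist_force: [0.4, 0.7, 0.4]
finger_gap: -0.002
```

Call:
move_arm --steps '[{"tx": -0.016,"ty": 0.021,"tz": 0.02,"turn": 0.0,"fingers": 0},{"tx": 0,"ty": 0,"tz": 0.01,"turn": 0,"fingers": 0},{"tx": 0,"ty": 0,"tz": 0,"turn": 0,"fingers": 0}]'

```text
clock: 8.4
position: [0.4676, -0.2932, 0.1105]
tool_rot: [-3.139, -0.008, -0.071]
wrist_force: [-0.3, 0.2, 0.1]
finger_gap: 0.001
```

Good to a few mm. Pressing down, with the rows repeated to hold it.

Call:
move_arm --steps '[{"tx": -0.004,"ty": 0.002,"tz": 0.015,"turn": 0.0,"fingers": 0},{"tx": 0,"ty": 0,"tz": 0.012,"turn": 0,"fingers": 0},{"tx": 0,"ty": 0,"tz": 0.01,"turn": 0,"fingers": 0},{"tx": 0,"ty": 0,"tz": 0.01,"turn": 0,"fingers": 0}]'

```text
clock: 8.9
position: [0.4673, -0.2946, 0.0747]
tool_rot: [-3.138, -0.013, -0.07]
wrist_force: [-30.3, 22.3, 103.9]
finger_gap: 0.004
```

104 N is too hard. I'll ease off with rows that target the measured pose.

Call:
move_arm --steps '[{"tx": 0,"ty": 0,"tz": 0,"turn": 0,"fingers": 0}]'

```text
clock: 9.02
position: [0.4672, -0.2949, 0.0761]
tool_rot: [-3.137, -0.013, -0.07]
wrist_force: [-7.3, 4.2, 14.9]
finger_gap: -0.001
```

Call:
move_arm --steps '[{"tx": 0,"ty": 0,"tz": 0.001,"turn": 0,"fingers": 0}]'

```text
clock: 9.15
position: [0.4671, -0.2949, 0.0761]
tool_rot: [-3.136, -0.013, -0.071]
wrist_force: [-5.4, 5.0, 14.9]
finger_gap: -0.002
```

Call:
move_arm --steps '[{"tx": 0,"ty": 0,"tz": 0.001,"turn": 0,"fingers": 0},{"tx": 0,"ty": 0,"tz": 0.001,"turn": 0,"fingers": 0}]'

```text
clock: 9.4
position: [0.4671, -0.2949, 0.076]
tool_rot: [-3.133, -0.013, -0.071]
wrist_force: [-6.3, 5.3, 19.1]
finger_gap: 0.001
```

Call:
move_arm --steps '[{"tx": 0,"ty": 0,"tz": 0.001,"turn": 0,"fingers": 0},{"tx": 0,"ty": 0,"tz": 0.001,"turn": 0,"fingers": 0}]'

```text
clock: 9.65
position: [0.4671, -0.2949, 0.076]
tool_rot: [-3.131, -0.013, -0.072]
wrist_force: [-6.7, 4.6, 19.3]
finger_gap: -0.0
```

The plunger was held at z = 0.076, fully in, for over 0.6 s. Now I'll lift and travel back to the knife.

Call:
move_arm --steps '[{"tx": 0,"ty": 0,"tz": -0.04,"turn": 0,"fingers": 0},{"tx": 0,"ty": 0,"tz": -0.06,"turn": 0.022,"fingers": 0},{"tx": 0,"ty": 0,"tz": -0.06,"turn": 0.022,"fingers": 60},{"tx": 0,"ty": 0,"tz": -0.05,"turn": 0,"fingers": 100},{"tx": 0,"ty": 0,"tz": 0,"turn": 0,"fingers": 100}]'

```text
clock: 10.28
position: [0.4652, -0.2962, 0.2474]
tool_rot: [-3.13, -0.011, -0.163]
wrist_force: [0.7, 1.1, -0.2]
finger_gap: 0.637
```

Call:
move_arm --steps '[{"tx": -0.01,"ty": -0.07,"tz": 0,"turn": 0,"fingers": 100},{"tx": -0.01,"ty": -0.07,"tz": 0,"turn": 0,"fingers": 100},{"tx": -0.01,"ty": -0.07,"tz": 0,"turn": 0,"fingers": 100},{"tx": -0.01,"ty": -0.07,"tz": 0,"turn": 0,"fingers": 100},{"tx": -0.01,"ty": -0.07,"tz": 0,"turn": 0,"fingers": 100},{"tx": -0.01,"ty": -0.07,"tz": 0,"turn": 0,"fingers": 100},{"tx": -0.01,"ty": -0.07,"tz": 0,"turn": 0,"fingers": 100},{"tx": 0,"ty": 0,"tz": 0,"turn": 0,"fingers": 100}]'

```text
clock: 11.28
position: [0.4704, 0.1122, 0.2427]
tool_rot: [-3.133, -0.005, -0.164]
wrist_force: [0.3, -1.1, -0.4]
finger_gap: 0.999
```

Call:
move_arm --steps '[{"tx": -0.01,"ty": -0.07,"tz": 0,"turn": 0,"fingers": 100},{"tx": -0.01,"ty": -0.07,"tz": 0.03,"turn": 0,"fingers": 100},{"tx": -0.007,"ty": -0.07,"tz": 0.05,"turn": 0,"fingers": 100},{"tx": 0,"ty": 0,"tz": 0.04,"turn": 0,"fingers": 100},{"tx": 0,"ty": 0,"tz": 0,"turn": 0,"fingers": 100}]'

```text
clock: 11.9
position: [0.477, 0.2771, 0.1457]
tool_rot: [-3.136, -0.003, -0.167]
wrist_force: [0.1, -0.9, 0.3]
finger_gap: 1.002
```

Call:
move_arm --steps '[{"tx": -0.002,"ty": -0.02,"tz": 0.02,"turn": 0,"fingers": 100},{"tx": 0,"ty": 0,"tz": 0.04,"turn": 0,"fingers": 100},{"tx": 0,"ty": 0,"tz": 0.04,"turn": 0,"fingers": 100},{"tx": 0,"ty": 0,"tz": 0,"turn": 0,"fingers": 100}]'

```text
clock: 12.4
position: [0.4818, 0.2916, 0.0687]
tool_rot: [-3.132, -0.006, -0.172]
wrist_force: [-0.4, -0.4, 0.3]
finger_gap: 0.999
```

```bash
python3 w.py w7 knife
```

```text
knife [264.0, 166.0] 0.83 19732
```

View pics/w7.png

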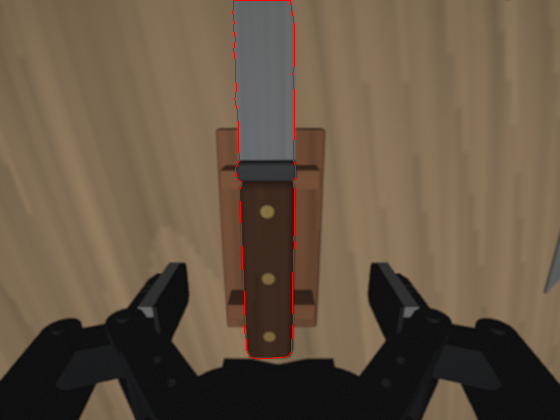

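The jaws straddle the handle. The knife lies about 11 px left of the jaws' centre (≈4 mm), which agrees with the measured pose. I'll correct that and descend.

Call:
move_arm --steps '[{"tx": -0.005,"ty": -0.003,"tz": 0.02,"turn": -0.002,"fingers": 100},{"tx": 0,"ty": 0,"tz": 0.02,"turn": 0,"fingers": 100},{"tx": 0,"ty": 0,"tz": 0.01,"turn": 0,"fingers": 100},{"tx": 0,"ty": 0,"tz": 0,"turn": 0,"fingers": 100}]'

```text
clock: 13.0
position: [0.4812, 0.2973, 0.0312]
tool_rot: [-3.125, -0.01, -0.168]
wrist_force: [-0.4, 1.0, 0.8]
finger_gap: 1.002
```

Call:
move_arm --steps '[{"tx": -0.004,"ty": 0.002,"tz": 0.009,"turn": 0,"fingers": 100},{"tx": 0,"ty": 0,"tz": 0,"turn": 0,"fingers": 100}]'

```text
clock: 13.25
position: [0.4778, 0.2962, 0.0235]
tool_rot: [-3.125, -0.01, -0.168]
wrist_force: [-0.6, -1.2, -0.7]
finger_gap: 0.998
```

Call:
move_arm --steps '[{"tx": 0,"ty": 0,"tz": 0,"turn": 0,"fingers": 0},{"tx": 0,"ty": 0,"tz": 0,"turn": 0,"fingers": 0},{"tx": 0,"ty": 0,"tz": 0,"turn": 0,"fingers": 0},{"tx": 0,"ty": 0,"tz": 0,"turn": 0,"fingers": 0},{"tx": 0,"ty": 0,"tz": 0,"turn": 0,"fingers": 0},{"tx": 0,"ty": 0,"tz": 0,"turn": 0,"fingers": 0}]' --squeeze 60

```text
clock: 14.0
position: [0.4784, 0.2966, 0.0244]
tool_rot: [-3.124, -0.011, -0.168]
wrist_force: [0.2, 1.1, -0.3]
finger_gap: 0.337
```

Gripped: the gap of 0.337 × 85 mm ≈ 29 mm matches the 30 mm handle. Lifting.

Call:
move_arm --steps '[{"tx": 0,"ty": 0,"tz": -0.02,"turn": 0,"fingers": 0},{"tx": 0,"ty": 0,"tz": -0.04,"turn": 0,"fingers": 0},{"tx": 0,"ty": 0,"tz": -0.05,"turn": 0,"fingers": 0},{"tx": 0,"ty": 0,"tz": -0.05,"turn": 0,"fingers": 0},{"tx": 0,"ty": 0,"tz": -0.04,"turn": 0,"fingers": 0},{"tx": 0,"ty": 0,"tz": -0.02,"turn": 0,"fingers": 0},{"tx": 0,"ty": 0,"tz": 0,"turn": 0,"fingers": 0}]' --squeeze 80

```text
clock: 14.88
position: [0.4749, 0.2919, 0.2089]
tool_rot: [-3.125, -0.01, -0.17]
wrist_force: [-0.2, 0.1, -3.0]
finger_gap: 0.341
```

```bash
python3 w.py w8 knife
python3 - <<'E'
from rig import env
from h import *
s=env.observe();print(s["position"],s["tool_rot"],s["wrist_force"],s["wrist_torque"])
E
```

```text
knife [276.0, 162.0] 0.86 26437
[0.47419096 0.29148934 0.2071901 ] [-3.12754767 -0.00855758 -0.17017264] [-0.07355754  0.29345703 -3.09730675] [-0.04077867  0.02957144 -0.01314027]
```

View pics/w8.png

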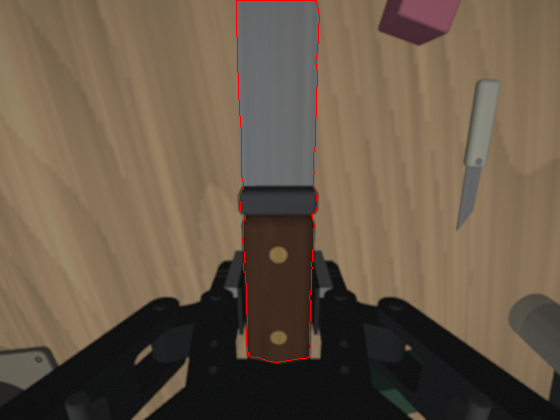

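The knife is held straight and clear of the rest, with wrist force −3 N. The bolster's rear edge is at row ≈214 and its front edge at row ≈187. From those I'll work out where the blade centre sits in the tool frame.

```bash
cat > tgt.py <<'E'
import pickle
from h import *
from rig import env
p,T,f,o=pickle.load(open('w8.pkl','rb'))
pic=env.grab_frame("wrist");C=np.array(pic["T_tool_cam"])
for px,z,n,k in(([278.5,214],-.0296,"bolster rear",.056),([278,187],-.0296,"bolster front",.066),([277.5,100],-.0056-.014,"blade",None)):
    X=at(p,[px],z,C)[0]; print(n,np.round(X,4), "origin tool y", None if k is None else round(X[1]+k,4))
E
python3 tgt.py
```

```text
bolster rear [ 0.0015 -0.0382 -0.0296] origin tool y 0.0178
bolster front [ 0.0013 -0.0488 -0.0296] origin tool y 0.0172
blade [ 0.0011 -0.0798 -0.0196] origin tool y None
```

Call:
move_arm --steps '[{"tx": 0.008,"ty": 0.03,"tz": 0,"turn": 0.006,"fingers": 0},{"tx": 0.0135,"ty": 0.06,"tz": 0,"turn": 0,"fingers": 0},{"tx": 0.0135,"ty": 0.06,"tz": 0,"turn": 0,"fingers": 0},{"tx": 0.0135,"ty": 0.06,"tz": 0,"turn": 0,"fingers": 0},{"tx": 0.0135,"ty": 0.06,"tz": 0,"turn": 0,"fingers": 0},{"tx": 0.0135,"ty": 0.06,"tz": 0,"turn": 0,"fingers": 0},{"tx": 0.0135,"ty": 0.06,"tz": 0,"turn": 0,"fingers": 0},{"tx": 0.0135,"ty": 0.06,"tz": 0,"turn": 0,"fingers": 0}]'

```text
clock: 16.02
position: [0.484, -0.0927, 0.1957]
tool_rot: [-3.136, 0.001, -0.182]
wrist_force: [0.3, -0.0, -1.6]
finger_gap: 0.335
```

Call:
move_arm --steps '[{"tx": 0.0135,"ty": 0.06,"tz": 0,"turn": 0,"fingers": 0},{"tx": 0.0135,"ty": 0.06,"tz": 0,"turn": 0,"fingers": 0},{"tx": 0.0135,"ty": 0.06,"tz": 0,"turn": 0,"fingers": 0},{"tx": 0.0135,"ty": 0.06,"tz": 0,"turn": 0,"fingers": 0},{"tx": 0.0135,"ty": 0.03,"tz": 0,"turn": 0,"fingers": 0},{"tx": 0,"ty": 0,"tz": 0,"turn": 0,"fingers": 0},{"tx": 0,"ty": 0,"tz": 0,"turn": 0,"fingers": 0}]'

```text
clock: 16.9
position: [0.4876, -0.3298, 0.1883]
tool_rot: [-3.138, 0.011, -0.195]
wrist_force: [-0.3, 0.2, -3.2]
finger_gap: 0.338
```

Call:
move_arm --steps '[{"tx": 0.02,"ty": 0.04,"tz": 0,"turn": -0.006,"fingers": 0},{"tx": 0.02,"ty": 0.045,"tz": 0,"turn": 0,"fingers": 0},{"tx": 0,"ty": 0,"tz": 0.02,"turn": 0,"fingers": 0},{"tx": 0,"ty": 0,"tz": 0.02,"turn": 0,"fingers": 0},{"tx": 0,"ty": 0,"tz": 0.0,"turn": 0,"fingers": 0},{"tx": 0,"ty": 0,"tz": 0,"turn": 0,"fingers": 0}]'

```text
clock: 17.65
position: [0.5083, -0.3958, 0.1531]
tool_rot: [-3.132, 0.012, -0.174]
wrist_force: [-0.0, 0.6, -2.5]
finger_gap: 0.339
```

```bash
cat > pos.py <<'E'
from rig import env
from h import *
s=env.observe();M=R.from_euler("xyz",s["tool_rot"]).as_matrix()
b=s["position"]+M@np.array([.0007,-.1025,-.0156])
a=np.radians(79.5);v=np.array([np.cos(a),np.sin(a)]);u=np.array([v[1],-v[0]])
e=b[:2]-np.array([.525,-.3065])
print("clock",s["clock"],"tcp",s["position"],"rot",s["tool_rot"],"F",s["wrist_force"])
print("blade centre",b.round(4),"across %.4f along %.4f"%(e@u,e@v),"above plate %.4f"%(b[2]-.075))
d=-e; print("knife yaw",np.degrees(np.arctan2(-M[1,1],-M[0,1])),"tilt",np.arccos(-M[2,2]),"move units tx %.4f ty %.4f tz %.4f"%tuple((M.T@np.array([*d,.086-b[2]]))/.8))
E
python3 pos.py
```

```text
clock 17.65 tcp [ 0.50825055 -0.39577421  0.15307759] rot [-3.13188799  0.01177398 -0.17365253] F [-0.04605818  0.57569421 -2.47711106]
blade centre [ 0.5268 -0.2951  0.1697] across -0.0003 along 0.0115 above plate 0.0947
knife yaw 80.04389584659438 tilt 0.015257875149937976 move units tx 0.0015 ty 0.0154 tz 0.1044
```

Call:
move_arm --steps '[{"tx": 0,"ty": 0.014,"tz": 0.02,"turn": 0,"fingers": 0},{"tx": 0,"ty": 0,"tz": 0.03,"turn": 0,"fingers": 0},{"tx": 0,"ty": 0,"tz": 0.02,"turn": 0,"fingers": 0},{"tx": 0,"ty": 0,"tz": 0,"turn": 0,"fingers": 0},{"tx": 0,"ty": 0,"tz": 0,"turn": 0,"fingers": 0}]'

```text
clock: 18.27
position: [0.5058, -0.4078, 0.095]
tool_rot: [-3.133, 0.01, -0.173]
wrist_force: [0.1, 0.6, -2.7]
finger_gap: 0.334
```

```bash
python3 pos.py
python3 - <<'E'
from rig import env
from h import *
s=env.observe();w=env.grab_frame("wrist");d=env.grab_frame("side")
S=d["frame"]
a=cv2.resize(w["frame"][0:320,150:430],(420,480))
b=cv2.resize(S[290:410,240:335],(380,480),interpolation=cv2.INTER_CUBIC)
cv2.imwrite("pics/c9.png",cv2.cvtColor(np.hstack([a,b]),cv2.COLOR_RGB2BGR))
E
```

```text
clock 18.275 tcp [ 0.50578273 -0.40778978  0.09504264] rot [-3.13293411  0.00998907 -0.1730317 ] F [ 0.10162713  0.56250155 -2.67059603]
blade centre [ 0.5243 -0.3071  0.1115] across -0.0006 along -0.0007 above plate 0.0365
knife yaw 80.08105832580387 tilt 0.013219283613788817 move units tx 0.0011 ty -0.0006 tz 0.0319
```

View pics/c9.png

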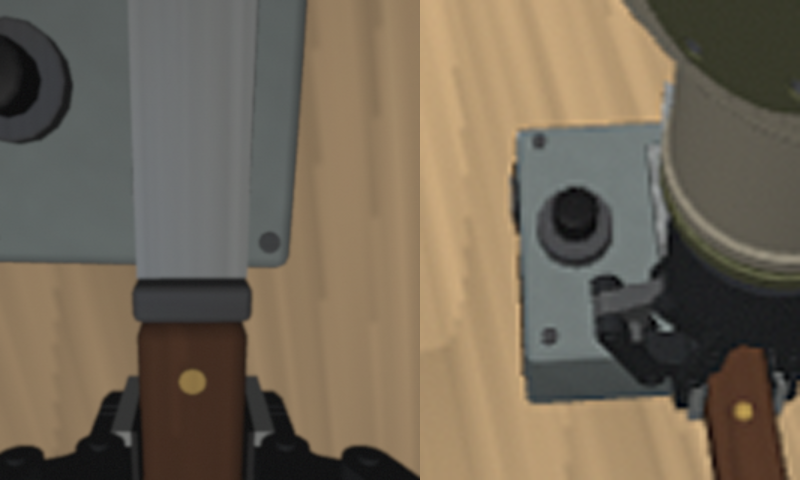

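The blade is centred over the plate and straight, and the released plunger is clear of it. The tool was tilted about 0.017 rad when it gripped, so the true height is about 2 mm below what I report. I'll aim for a reported ≈12.5 mm.

Call:
move_arm --steps '[{"tx": 0.0005,"ty": -0.0005,"tz": 0.012,"turn": 0,"fingers": 0},{"tx": 0,"ty": 0,"tz": 0.009,"turn": 0,"fingers": 0},{"tx": 0,"ty": 0,"tz": 0,"turn": 0,"fingers": 0},{"tx": 0,"ty": 0,"tz": 0,"turn": 0,"fingers": 0}]'

```text
clock: 18.88
position: [0.5068, -0.4071, 0.0779]
tool_rot: [-3.133, 0.009, -0.172]
wrist_force: [1.0, 0.1, -1.7]
finger_gap: 0.336
```

```bash
python3 pos.py
```

```text
clock 18.875 tcp [ 0.50677329 -0.40714937  0.07792432] rot [-3.13307642  0.00855622 -0.17238344] F [ 0.95593932  0.05633363 -1.71252409]
blade centre [ 0.5252 -0.3064  0.0944] across 0.0001 along 0.0001 above plate 0.0194
knife yaw 80.11898167594568 tilt 0.012072001130772805 move units tx -0.0001 ty 0.0002 tz 0.0105
```

Call:
move_arm --steps '[{"tx": 0,"ty": 0,"tz": 0.008,"turn": 0,"fingers": 0},{"tx": 0,"ty": 0,"tz": 0,"turn": 0,"fingers": 0},{"tx": 0,"ty": 0,"tz": 0,"turn": 0,"fingers": 0},{"tx": 0,"ty": 0,"tz": 0,"turn": 0,"fingers": 0}]'

```text
clock: 19.38
position: [0.5069, -0.4072, 0.0714]
tool_rot: [-3.133, 0.008, -0.172]
wrist_force: [0.6, -0.1, -2.9]
finger_gap: 0.342
```

```bash
python3 pos.py; python3 w.py w10 knife
python3 - <<'E'
import pickle
from h import *
from rig import env
pic=env.grab_frame("wrist");C=np.array(pic["T_tool_cam"]);f=pic["frame"]
t=env.grab_frame("top")
a=cv2.resize(f[0:320,150:430],(420,480));b=cv2.resize(t["frame"][170:265,365:440],(380,480),interpolation=cv2.INTER_CUBIC)
cv2.imwrite("pics/c10.png",cv2.cvtColor(np.hstack([a,b]),cv2.COLOR_RGB2BGR))
E
```

```text
clock 19.375 tcp [ 0.50686207 -0.40719053  0.07137548] rot [-3.13321912  0.00815843 -0.1723684 ] F [ 0.59162726 -0.05383149 -2.88140492]
blade centre [ 0.5252 -0.3065  0.0878] across 0.0002 along 0.0001 above plate 0.0128
knife yaw 80.12010404822033 tilt 0.011690783578504161 move units tx -0.0003 ty 0.0001 tz 0.0023
knife [277.0, 164.0] 0.96 26572
```

View pics/c10.png

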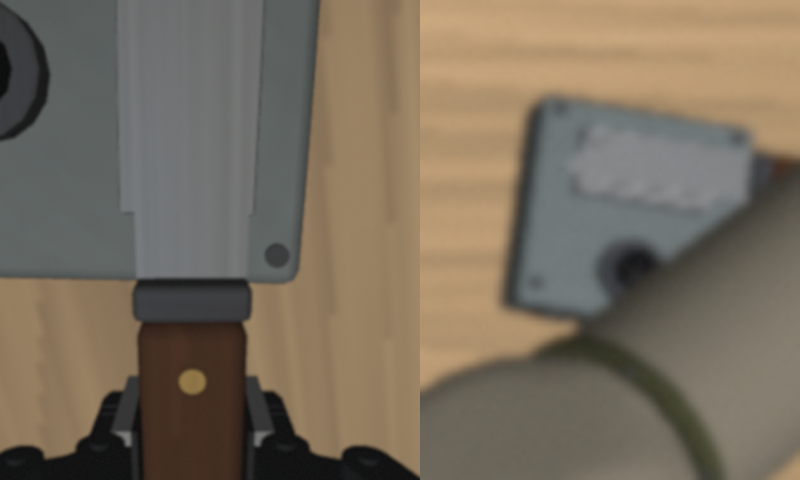

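The plate shows on both sides of the blade: at its near end the plate spans columns 121–255 and the blade 135–250, so they are centred to about 1 mm. The bolster sits just beyond the box edge, nothing touches, and the wrist carries only the knife's weight. Handing in.

```bash
python3 -c "
from rig import env
print(env.close_job())"
```

```text
the job is handed in; nothing more can be done
None
```

I pressed the plunger fully in, then lifted the knife off its rest and carried it over the bench. I handed the job in at 19.4 s, with the knife held over the demagnetiser's plate; no verdict was reported.

**Plunger:** the fingertips stayed at z ≈ 0.076 m, the fully-in height, for more than 0.6 s. The first push was harder than I meant: about 104 N at the wrist, against the 120 N limit. It dropped to about 15–19 N for the rest of the hold.

**Final position, from the tool pose and camera measurements:**

| Check | Measured | Allowed |
|---|---|---|
| Height above plate | 11–13 mm | 3–20 mm |
| Off centre across the plate | 0.2 mm (about 1 mm in the last wrist picture) | 12 mm |
| Off centre along the plate | 0.1 mm | 15 mm |
| Lengthwise angle to plate | about 0.01 rad | 0.15 rad |
| Tool tilt | about 0.012 rad | 0.12 rad |

- **Height:** the pose gave 12.8 mm. The tool was slightly tilted when it gripped, which brings the estimate down to about 11 mm.
- **Grip:** the finger gap held steady at 0.34 (about 29 mm on the 30 mm handle). The wrist showed about −3 N, roughly the knife's own weight plus noise.
- **Contacts:** the last pictures showed the knife clear of the demagnetiser. I did not re-measure the other things on the bench at the end; the knife passed well above them.
- **Disagreements:** single triangulated heights were up to about 5 mm off the stated ones (plunger top 83 against 88 mm, plate 78 against 75 mm). The handle end came out at 63 mm, against at most 54 mm. I used the stated heights there.

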